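# Feel along the open seam of an instrument case

## Robot

A 6-joint arm with a two-finger parallel gripper is mounted at the origin on the work surface. World frame = base frame: x ahead of the robot, y to its left, z up, the work surface at z = 0. Lengths are in m, angles in rad, forces in N, time in s.
With the tool pointing down it reaches from about 0.375 to 0.9 m from the base axis. Payload 3.1 kg.
Tool frame: the origin (TCP) lies midway between the tips of the shut fingers; the grasp point (between the pads) lies 19 mm behind it (manip.pinch_z is the distance from the TCP to the grasp point, in m); z points along the fingers, y is the line along which they close (so a half turn about z gives the same grasp; the last joint's range is limited). The gripper opens to 85 mm and grips with 20 to 120 N. Pads are 22 mm wide; open, the fingers measure 114 mm over their backs; the gripper's body (76 mm by 85 mm) begins 54 mm behind the grasp point. The pads swing forward as they close: fully open they stand 13 mm farther back than shut.
Start: joints at [1.018, 0.527, 1.433, -0, 1.181, -0.178], TCP at [0.228, 0.582, 0.231] pointing down, gripper open.
Joint ranges: [-3.08, 3.08], [-0.75, 2.2], [0.22, 2.44], [-1.43, 4.57], [0, 2.65], [-2.85, 2.85]. Speed limits (rad/s): [2.79, 2.79, 3.14, 3.14, 3.14, 3.14].

## Interface

Orientations are given as a unit quaternion [x, y, z, w].
In Python, from station import manip, viewer, ticket gives the robot as it stands.
- The arm moves only by the shell command python3 -m creep 'ROWS' [FORCE]. ROWS is JSON, a list of rows, each an object with "slide": the shift along the tool's x, y, z in cm, a list of three; "angular": the turn, a rotation vector about the tool's x, y, z in rad, a list of three; "claw": the opening, from -1 (shut) to 1 (fully open). A call has 1 to 10 rows; each row shifts and turns the commanded pose from where the row before left it, along the tool's axes as they then stand; what a row does not reach is not made up. A row lasts 1/12 s, in which the tool goes at most 41.7 mm and 7.16 degrees, less where a joint would pass 70% of its speed; a pose out of reach is approached as far as the arm can. A call with a gripper value outside its range is refused whole. The fingers move at their own pace and stop on an object; FORCE is the grip in N (left out, the last holds). Time passes only in rows, so rows that do not move let the fingers close. It gives the time, the measured TCP pose, the force, the opening and the grip force at its end, in the units of the state.
- manip.sense(): the state, without advancing time (a new reading comes with each control period).
- viewer.snapshot(name): name is "side" or "top" or "wrist"; returns the picture (384x512x3 uint8, blue, green, red); there is no depth.
- viewer.calibration(name): a dict with "fov_y" (degrees; the focal length in pixels is half the picture's height over the tangent of half this angle, whatever the lens; pixels are square), "cx", "cy" (the principal point, pixels), "T" (4x4, takes a point from camera to world coordinates); the wrist camera has in their place "tool_from_camera" (4x4, takes a point from camera to tool coordinates, whose origin is the TCP and whose axes are the flange's). Camera axes: x right, y up, looking along -z (the intrinsics and any distortion apply to the point x, -y, -z); pixel columns grow to the right and rows downward; lengths in m; the calibration is good to about 2 mm. A picture is of the moment at which its call begins: read the wrist's pose just before it. calibration takes no time and is no camera call.
- ticket.sign_off(): hands the job in; it is judged then, once.
The state is a dict: "t": time; "q": joint angles; "qd": joint speeds; "tau": joint torques, N m; "tcp_pos": TCP position; "tool_rot": TCP orientation; "force": force on the tool from outside, world axes, zero at the start; "ft_torque": the same for the moment, N m; "finger_gap": opening from 0.0 (shut) to 1.0 (fully open); "gripper_force": force on a finger pad.
Only numpy, scipy, OpenCV 4.12 (cv2) and the standard library are available. Lean on these libraries where they do the work, as an engineer would, in place of code of your own. Each camera call takes 0.05 s, during which the arm holds its last target. There are 200 camera calls.

## Task

Take the feeler out of its fork rest by the handle and check the open seam in the top of the instrument case: put the tip down into the square pocket where the seam begins, then draw it along the whole seam, tip kept down in the gap, round the corner to the closed end, slowly (no more than about 5 cm a second) and without pressing hard. Then hang the feeler back in its rest, upright on its collar, and let go; leave everything else on the bench where it is.

Things in the scene. Friction and masses are not known exactly. Their poses are not given: they have to be found in the camera images.
- case: Instrument case, fixed: metal box 190 (x) by 140 (y) mm, top face 60 mm above the bench. Origin: centre of underside, z up, yaw varies. In its top an L-shaped open seam, 12 mm wide, 10 mm deep, upright walls. Centre line in case axes (mm): from a pocket at (-71, -35) along +x to the corner (55, -35), then along +y to (55, 40).
- seam_start (a point): Start of the seam: centre of the 24 x 24 mm square pocket (10 mm deep like the seam), at the height of the case's top face.
- seam_corner (a point): Centre of the seam at its corner, at the height of the case's top face.
- seam_end (a point): Last point of the seam's centre line, 6 mm before the closed end wall, at the height of the case's top face.
- feeler: Feeler, 145 mm, 90 g, upright, round about z. Origin at its tip (lowest point), z up along it. From the tip: steel pin 6 mm dia. to 31 mm, shaft 9 mm dia. to 85 mm, black collar 36 mm dia. from 85 to 91 mm, black handle 18 mm dia. from 91 to 145 mm (grip here, e.g. at 118 mm). Hangs by the collar in the rest's fork, tip 25 mm above the bench.
- feeler_tip (a point): Lowest point of the feeler's pin, the same point as its origin.
- rest: Fork rest, fixed: base 100 x 90 x 12 mm, a post at its back (+x), and two level steel prongs, upper face 110 mm above the bench, nothing higher. Origin: on the bench under the seat, z up, yaw varies. The slot between the prongs is 20 mm wide, open towards -x (prong ends at x = -33 mm), closed at x = +15 mm.
- rest_seat (a point): Middle of the seat: in the slot, at the prongs' upper face, where the feeler's axis passes and on which the underside of its collar rests.
- jar: Bystander: small closed jar, 48 mm diameter, 50 mm high, upright. Origin: centre of its underside.
- spool: Bystander: flanged reel standing on end, 56 mm diameter, 46 mm high. Origin: centre of its underside.
- driver: Bystander: screwdriver, 180 mm long, lying flat.
- brush: Bystander: bench brush, 170 mm long, lying flat.
- heatsink: Bystander: finned aluminium heat sink, 80 x 60 mm, 34 mm high. Origin: centre of its underside.
- fan: Bystander: black square cooling fan, 120 x 120 mm, 25 mm high, lying flat. Origin: centre of its underside.
- tray: Bystander: open white divided parts tray, 120 x 90 mm, 35 mm high. Origin: centre of its underside.

How it is judged:
On the way, in this order (a step that is already met when the one before it is completed fails the run):
1. the feeler's tip is down in the square pocket at the start of the seam, at least 3 mm below the top face (x of feeler_tip in the frame of case between -0.085 and -0.058 m and y of feeler_tip in the frame of case between -0.048 and -0.022 m and z of feeler_tip in the frame of case between 0.046 and 0.057 m), for 0.05 s.
2. the tip, still 3 mm or more down in the seam, passes the point 23 mm after the pocket's centre on the long leg (within 5 mm) (x of feeler_tip in the frame of case between -0.053 and -0.043 m and y of feeler_tip in the frame of case between -0.042 and -0.028 m and z of feeler_tip in the frame of case between 0.046 and 0.057 m), for 0.03 s.
3. the tip, still 3 mm or more down in the seam, passes the point 43 mm after the pocket's centre on the long leg (within 5 mm) (x of feeler_tip in the frame of case between -0.033 and -0.023 m and y of feeler_tip in the frame of case between -0.042 and -0.028 m and z of feeler_tip in the frame of case between 0.046 and 0.057 m), for 0.03 s.
4. the tip, still 3 mm or more down in the seam, passes the point 63 mm after the pocket's centre on the long leg (within 5 mm) (x of feeler_tip in the frame of case between -0.013 and -0.003 m and y of feeler_tip in the frame of case between -0.042 and -0.028 m and z of feeler_tip in the frame of case between 0.046 and 0.057 m), for 0.03 s.
5. the tip, still 3 mm or more down in the seam, passes the point 83 mm after the pocket's centre on the long leg (within 5 mm) (x of feeler_tip in the frame of case between 0.007 and 0.017 m and y of feeler_tip in the frame of case between -0.042 and -0.028 m and z of feeler_tip in the frame of case between 0.046 and 0.057 m), for 0.03 s.
6. the tip, still 3 mm or more down in the seam, passes the point 103 mm after the pocket's centre on the long leg (within 5 mm) (x of feeler_tip in the frame of case between 0.027 and 0.037 m and y of feeler_tip in the frame of case between -0.042 and -0.028 m and z of feeler_tip in the frame of case between 0.046 and 0.057 m), for 0.03 s.
7. the tip passes the corner of the seam, down in it (within 6 mm) (x of feeler_tip in the frame of case between 0.049 and 0.061 m and y of feeler_tip in the frame of case between -0.041 and -0.03 m and z of feeler_tip in the frame of case between 0.046 and 0.057 m), for 0.03 s.
8. the tip, down in the seam, passes the point 23 mm after the corner on the short leg (within 5 mm) (x of feeler_tip in the frame of case between 0.048 and 0.062 m and y of feeler_tip in the frame of case between -0.017 and -0.007 m and z of feeler_tip in the frame of case between 0.046 and 0.057 m), for 0.03 s.
9. the tip, down in the seam, passes the point 46 mm after the corner on the short leg (within 5 mm) (x of feeler_tip in the frame of case between 0.048 and 0.062 m and y of feeler_tip in the frame of case between 0.006 and 0.016 m and z of feeler_tip in the frame of case between 0.046 and 0.057 m), for 0.03 s.
10. the tip reaches the closed end of the short leg, down in it (within 8 mm of the end point) (x of feeler_tip in the frame of case between 0.048 and 0.062 m and y of feeler_tip in the frame of case between 0.032 and 0.047 m and z of feeler_tip in the frame of case between 0.046 and 0.057 m), for 0.03 s.
At the end, for the whole second after the job is handed in: The feeler hangs still in the fork rest, let go: its axis within 20 mm of the seat's middle, its tip 19 to 31 mm above the bench, within 0.12 rad of upright, slower than 0.01 m/s and 0.1 rad/s (horizontal distance between feeler and rest_seat below 0.02 m and z of feeler_tip in the frame of rest between 0.019 and 0.031 m and angle between feeler's own z axis and vertical below 0.12 rad and linear speed of feeler below 0.01 m/s and angular speed of feeler below 0.1 rad/s); the robot touches nothing.
It fails at once if the feeler moves faster than 0.12 m/s while its tip is down in the seam between the pocket and the last 10 mm (linear speed of feeler above 0.12 m/s and x of feeler_tip in the frame of case between -0.058 and 0.065 m and y of feeler_tip in the frame of case between -0.045 and 0.03 m and z of feeler_tip in the frame of case below 0.058 m).
It fails at once if the feeler is pressed against the case with more than 30 N (contact force between feeler and case above 30 N).
It fails at once if a bystander is moved by more than 30 mm (distance of any of jar, spool, driver, brush, heatsink, fan, tray from where it was at the start of the episode above 0.03 m).
It also fails if it takes over 64 s, if anything falls off the work surface, if the arm or the gripper's body presses on something with over 40 N, if the wrist force passes 120 N, or if a joint passes its speed limit or range.

## Working session

There is one attempt and no reset: what is moved stays moved. The work goes in short steps, Python scripts to look and compute and a shell command to move; the robot and the scene stay as the last step left them, time stands still between calls to the robot, and variables do not carry over. Pictures are saved under pics/ and viewed, at most 10 in all, crops included, and the job is handed in when it is done.

```bash
ls; mkdir -p pics
python3 - <<'E'
from station import manip, viewer
import cv2,numpy as np
s=manip.sense()
for k in('t','tcp_pos','tool_rot','force','finger_gap'):print(k,s[k])
print(manip.pinch_z)
for n in('top','side','wrist'):
    im=viewer.snapshot(n);cv2.imwrite(f'pics/{n}0.png',im);c=viewer.calibration(n);print(n,c)
E
```

```text
pics
t 0.0
tcp_pos [0.2278053  0.58125129 0.2303299 ]
tool_rot [ 1.85826081e-01  9.82582067e-01 -9.99408888e-04 -3.88459273e-04]
force [-0.05556637 -1.31699059  0.21326866]
finger_gap 1.0006348249736412
0.0187
top {'fov_y': 52.76462610170725, 'cx': 263.06684718435173, 'cy': 197.8760110276286, 'T': array([[ 0.00783624,  0.99397774, -0.10930166,  0.45489082],
       [-0.99950905,  0.01110165,  0.02929874,  0.02490904],
       [ 0.03033572,  0.10901841,  0.99357674,  1.23237894],
       [ 0.        ,  0.        ,  0.        ,  1.        ]])}
side {'fov_y': 51.32576423031398, 'cx': 255.25912420100903, 'cy': 191.45388810344795, 'T': array([[ 0.95877004,  0.20343423, -0.19843016,  0.37100764],
       [-0.28360167,  0.64029586, -0.71385664, -0.805854  ],
       [-0.01816887,  0.74069949,  0.67159077,  0.87033361],
       [ 0.        ,  0.        ,  0.        ,  1.        ]])}
wrist {'fov_y': 70.36170019801546, 'cx': 258.1069808505313, 'cy': 190.90587380875476, 'tool_from_camera': array([[ 1.13431931e-03,  9.60301008e-01,  2.78963594e-01,
         7.13050172e-02],
       [ 9.99999312e-01, -1.00582439e-03, -6.03750293e-04,
         4.77390728e-04],
       [-2.99193628e-04,  2.78964087e-01, -9.60301488e-01,
        -1.42804175e-01],
       [ 0.00000000e+00,  0.00000000e+00,  0.00000000e+00,
         1.00000000e+00]])}
```

View pics/top0.png

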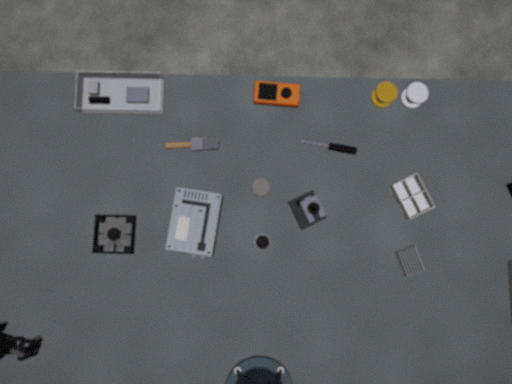

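View pics/side0.png

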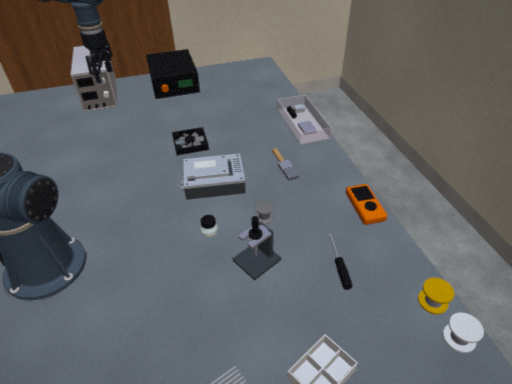

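```bash
cat > h.py <<'E'
from station import manip, viewer
import cv2,numpy as np
from scipy.spatial.transform import Rotation as R
def grab(n,fn=None):
    s=manip.sense(); im=viewer.snapshot(n); c=viewer.calibration(n)
    if 'T' in c: T=c['T']
    else:
        W=np.eye(4);W[:3,:3]=R.from_quat(s['tool_rot']).as_matrix();W[:3,3]=s['tcp_pos'];T=W@c['tool_from_camera']
    f=192/np.tan(np.radians(c['fov_y'])/2)
    if fn: cv2.imwrite('pics/'+fn,im); np.savez('pics/'+fn+'.npz',T=T,f=f,cx=c['cx'],cy=c['cy'])
    return im
class Cam:
    def __init__(s,fn): s.im=cv2.imread('pics/'+fn); d=np.load('pics/'+fn+'.npz'); s.T=d['T'];s.f=float(d['f']);s.cx=float(d['cx']);s.cy=float(d['cy'])
    def ray(s,u,v): d=s.T[:3,:3]@np.array([(u-s.cx)/s.f,-(v-s.cy)/s.f,-1]); return s.T[:3,3],d
    def plane(s,u,v,z): o,d=s.ray(u,v); return o+d*(z-o[2])/d[2]
    def proj(s,p): q=s.T[:3,:3].T@(np.asarray(p)-s.T[:3,3]); return np.array([s.cx+s.f*q[0]/-q[2], s.cy-s.f*q[1]/-q[2]])
def tri(rs):
    A=np.zeros((3,3));b=np.zeros(3)
    for o,d in rs:
        d=d/np.linalg.norm(d);P=np.eye(3)-np.outer(d,d);A+=P;b+=P@o
    x=np.linalg.solve(A,b); return x,[np.linalg.norm((np.eye(3)-np.outer(d,d)/(d@d))@(x-o)) for o,d in rs]
E
python3 - <<'E'
from h import *
for n in('top','side'): grab(n,n+'1.png')
c=Cam('top1.png');s=Cam('side1.png')
for nm,u,v,z in(('case',195,221,.06),('pocket',201,246,.06),('corner',208,205,.06),('end',184,202,.06),('handletop',313,207,.17)):print(nm,c.plane(u,v,z))
a=cv2.resize(c.im[170:270,150:350],None,fx=4,fy=4,interpolation=cv2.INTER_CUBIC)
b=cv2.resize(s.im[140:290,170:310],None,fx=4,fy=4,interpolation=cv2.INTER_CUBIC)[:,:]
cv2.imwrite('pics/a.png',a)
print(tri([c.ray(313,207),s.ray(255.5,220)]))
E
```

```text
case [0.51149591 0.19491748 0.06      ]
pocket [0.43689802 0.1750346  0.06      ]
corner [0.56029055 0.15703633 0.06      ]
end [0.56863551 0.22958719 0.06      ]
handletop [ 0.54791627 -0.14479199  0.17      ]
(array([ 0.5509769 , -0.14732228,  0.15613265]), [np.float64(0.001861415859514932), np.float64(0.0018614158595147506)])
```

View pics/a.png

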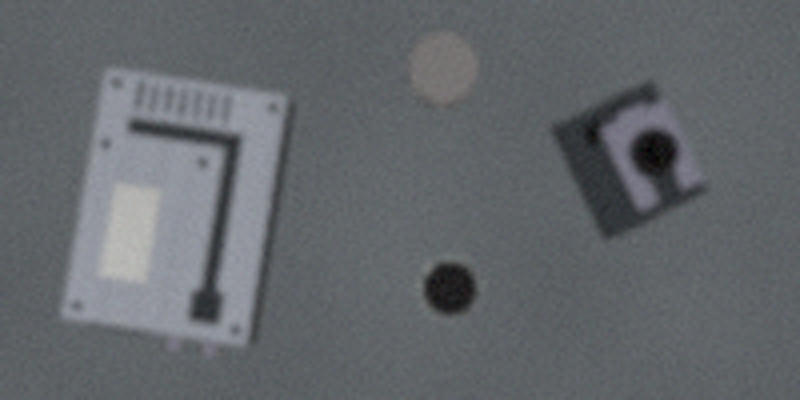

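The crop shows the case with pocket near (205,305), corner (233,140) and end (133,126). The rest's slot opens towards the lower right and the black handle is at (655,150). I'll align the tool with the case axes and move above it.

```bash
python3 -m creep '[{"slide":[0,0,-1],"angular":[0,0,-0.114],"claw":1},{"slide":[0,0,-1],"angular":[0,0,-0.114],"claw":1},{"slide":[-2.7,-2.9,0],"angular":[0,0,0],"claw":1},{"slide":[-2.7,-2.9,0],"angular":[0,0,0],"claw":1},{"slide":[-2.7,-2.9,0],"angular":[0,0,0],"claw":1},{"slide":[-2.7,-2.9,0],"angular":[0,0,0],"claw":1},{"slide":[-2.7,-2.9,0],"angular":[0,0,0],"claw":1},{"slide":[-2.7,-2.9,0],"angular":[0,0,0],"claw":1},{"slide":[-2.7,-2.9,0],"angular":[0,0,0],"claw":1},{"slide":[-2.7,-2.9,0],"angular":[0,0,0],"claw":1}]'
python3 -m creep '[{"slide":[-2.7,-2.9,0],"angular":[0,0,0],"claw":1},{"slide":[-2.7,-2.9,0],"angular":[0,0,0],"claw":1},{"slide":[-2.7,-2.9,0],"angular":[0,0,0],"claw":1},{"slide":[-2.7,-2.9,0],"angular":[0,0,0],"claw":1},{"slide":[0,0,0],"angular":[0,0,0],"claw":1},{"slide":[0,0,0],"angular":[0,0,0],"claw":1}]'
python3 -c "
from h import *
im=grab('wrist','w1.png')"
```

```text
t: 1.08
tcp_pos: [0.4089, 0.3193, 0.2514]
tool_rot: [0.073, 0.997, 0.0, 0.0]
force: [0.5, 0.1, 1.0]
finger_gap: 1.0
gripper_force: 0.0
t: 1.58
tcp_pos: [0.4994, 0.1886, 0.2512]
tool_rot: [0.075, 0.997, 0.0, 0.0]
force: [0.1, -0.5, 0.4]
finger_gap: 0.997
gripper_force: 0.0
```

View pics/w1.png

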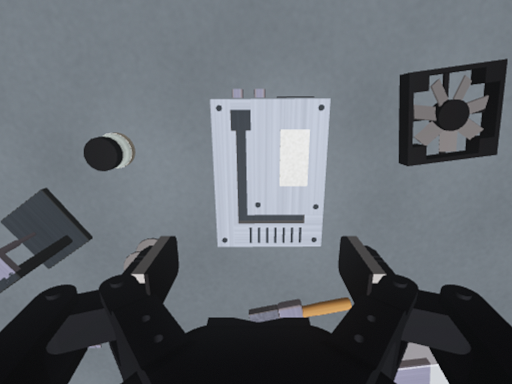

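The picture shows the case's top face at (210–330, 98–247) px, pocket about (241,120), corner about (241,219) and end about (302,219).

Run:
```python
from h import *
c=Cam('w1.png');g=cv2.cvtColor(c.im,cv2.COLOR_BGR2GRAY)
def w(pts,z):return np.array([c.plane(u,v,z)[:2] for u,v in pts])
roi=np.zeros_like(g);roi[85:255,200:340]=1
b=((g>135)*roi).astype(np.uint8);b=cv2.morphologyEx(b,cv2.MORPH_OPEN,np.ones((7,7)))
C=max(cv2.findContours(b,0,1)[0],key=cv2.contourArea);h=w(C[:,0,:]+0.0,.06)
r=cv2.minAreaRect((h*1000).astype(np.float32));print('top rect',r)
roi[:]=0;roi[104:228,224:312]=1
d=((g<100)*roi).astype(np.uint8)
n,l,st,_=cv2.connectedComponentsWithStats(d);print(st)
k=1+np.argmax(st[1:,4]);ys,xs=np.nonzero(l==k);print(xs.min(),xs.max(),ys.min(),ys.max())
# leg centre lines from pixels
m=l==k
P=[(np.nonzero(m[y])[0].mean(),y) for y in range(145,205,5)]
Q=[(x,np.nonzero(m[:,x])[0].mean()) for x in range(258,296,4)]
pk=np.nonzero(m[:133]);pc=(pk[1][pk[0]<128].mean(),(pk[0].min()+0.))
print('widths px',[m[y].sum() for y in(115,125,150,180,200)],[m[:,x].sum() for x in(260,280,295)])
A=w(P,.06);B=w(Q,.06)
la=cv2.fitLine(A.astype(np.float32),2,0,.01,.01).ravel();lb=cv2.fitLine(B.astype(np.float32),2,0,.01,.01).ravel()
s=np.linalg.solve(np.c_[la[:2],-lb[:2]],lb[2:]-la[2:]);cor=la[2:]+s[0]*la[:2]
print('yaw long',np.degrees(np.arctan2(la[1],la[0])),'yaw short',np.degrees(np.arctan2(lb[1],lb[0])),'corner',cor)
print('pocket far/near edges',w([(241,pk[0].min()-.5),(241,np.nonzero(m[:,234])[0].max()+.5)],.06),'end edge',w([(xs.max()+.5,219)],.06))
```

```text
top rect ((505.8316345214844, 202.6600341796875), (142.0119171142578, 201.6416778564453), 81.73246765136719)
[[     0      0    512    384 195036]
 [   231    110     73    113   1556]
 [   256    203      4      4     16]]
231 303 110 222
widths px [np.int64(19), np.int64(19), np.int64(8), np.int64(8), np.int64(8)] [np.int64(8), np.int64(8), np.int64(7)]
yaw long -8.456294 yaw short 81.62196 corner [0.5600639 0.1589598]
pocket far/near edges [[0.42363409 0.18049535]
 [0.44628439 0.17668333]] end edge [[0.57210401 0.23893595]]
```

Pocket–corner measures 126.6 mm (126 expected) and corner–end wall 80.9 mm (81 expected), so the case fix is good. Next I'll look at the rest.

```bash
python3 -m creep '[{"slide":[-0.9,-3.2,0],"angular":[0,0,0],"claw":1},{"slide":[-0.9,-3.2,0],"angular":[0,0,0],"claw":1},{"slide":[-0.9,-3.2,0],"angular":[0,0,0],"claw":1},{"slide":[-0.9,-3.2,0],"angular":[0,0,0],"claw":1},{"slide":[-0.9,-3.2,0],"angular":[0,0,0],"claw":1},{"slide":[-0.9,-3.2,0],"angular":[0,0,0],"claw":1},{"slide":[-0.9,-3.2,0],"angular":[0,0,0],"claw":1},{"slide":[-0.9,-3.2,0],"angular":[0,0,0],"claw":1},{"slide":[-0.9,-3.2,0],"angular":[0,0,0],"claw":1},{"slide":[-0.9,-3.2,0],"angular":[0,0,0],"claw":1}]'
python3 -m creep '[{"slide":[0,0,0],"angular":[0,0,0],"claw":1},{"slide":[0,0,0],"angular":[0,0,0],"claw":1}]'
python3 -c "
from h import *
im=grab('wrist','w2.png')"
```

```text
t: 2.47
tcp_pos: [0.5405, -0.1384, 0.2513]
tool_rot: [0.071, 0.997, 0.0, -0.0]
force: [0.4, 0.6, 0.4]
finger_gap: 0.999
gripper_force: 0.0
t: 2.63
tcp_pos: [0.5408, -0.1389, 0.2511]
tool_rot: [0.073, 0.997, 0.0, -0.0]
force: [-0.3, 0.6, 0.1]
finger_gap: 1.002
gripper_force: 0.0
```

View pics/w2.png

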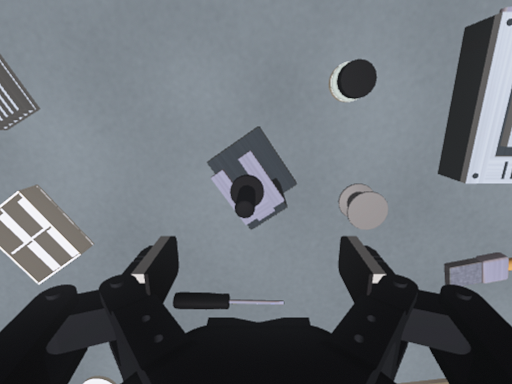

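The handle's top shows at about (245,208), the collar at about (247,188), and the prong ends at (218,180) and (245,157). I'll measure these next.

Run:
```python
from h import *
c=Cam('w2.png');g=cv2.cvtColor(c.im,cv2.COLOR_BGR2GRAY)
k=(g<38).astype(np.uint8);k[:170]=0;k[222:]=0;k[:,:225]=0;k[:,270:]=0
n,l,st,ce=cv2.connectedComponentsWithStats(k);print(st)
m=l==1+np.argmax(st[1:,4])
for y in range(172,220,2):
    x=np.nonzero(m[y])[0]
    if len(x):print(y,x.min(),x.max(),end=' | ')
print()
hsv=cv2.cvtColor(c.im,cv2.COLOR_BGR2HSV)
p=((g>120)).astype(np.uint8);p[:145]=0;p[235:]=0;p[:,:205]=0;p[:,292:]=0
C=max(cv2.findContours(p,0,1)[0],key=cv2.contourArea)
q=cv2.approxPolyDP(C,2,True)[:,0];print('prong poly',[(tuple(a),np.round(c.plane(a[0],a[1],.11)[:2],4)) for a in q])
for z,u,v in((.17,245,209),(.116,247,188)):print(z,c.plane(u,v,z))
for dx in(0,):print('proj test',c.proj([.55,-.147,.17]),c.proj([.55,-.147,.116]))
```

```text
[[     0      0    512    384 196242]
 [   241    175     16      4     17]
 [   236    177      4      3      4]
 [   234    181      1      1      1]
 [   258    180      1      1      1]
 [   260    183      1      1      1]
 [   235    185     22     33    335]
 [   261    185      1      1      1]
 [   262    188      1      1      1]
 [   231    194      1      2      2]
 [   262    195      1      1      1]
 [   232    198      1      1      1]
 [   261    198      1      1      1]]
186 242 251 | 188 240 253 | 190 239 254 | 192 238 254 | 194 238 255 | 196 237 255 | 198 237 255 | 200 236 255 | 202 235 254 | 204 236 256 | 206 235 253 | 208 235 253 | 210 236 253 | 212 252 252 | 214 238 250 | 216 241 248 | 
prong poly [((np.int32(205), np.int32(145)), array([ 0.4951, -0.1869])), ((np.int32(205), np.int32(234)), array([ 0.5937, -0.2068])), ((np.int32(291), np.int32(234)), array([ 0.6079, -0.11  ])), ((np.int32(291), np.int32(188)), array([ 0.5539, -0.104 ])), ((np.int32(284), np.int32(193)), array([ 0.5584, -0.1122])), ((np.int32(288), np.int32(207)), array([ 0.5751, -0.1097])), ((
[... 731 characters left out ...]
(np.int32(264), np.int32(196)), array([ 0.5587, -0.1342])), ((np.int32(250), np.int32(217)), array([ 0.5807, -0.153 ])), ((np.int32(238), np.int32(217)), array([ 0.5787, -0.1663])), ((np.int32(230), np.int32(198)), array([ 0.5555, -0.1713])), ((np.int32(230), np.int32(180)), array([ 0.5356, -0.1677])), ((np.int32(222), np.int32(170)), array([ 0.5236, -0.1742])), ((np.int32(214), np.int32(175)), array([ 0.5277, -0.1837])), ((np.int32(206), np.int32(163)), array([ 0.5137, -0.1896])), ((np.int32(229), np.int32(145)), array([ 0.4987, -0.1623]))]
0.17 [ 0.54937505 -0.15092488  0.17      ]
0.116 [ 0.54539257 -0.15060455  0.116     ]
proj test [249.55434027 209.05177095] [251.02575042 191.65645368]
```

Feeler axis is at about (0.548, -0.151). The seat from the prong ends is (0.5486, -0.1504), with slot width 20.8 mm and rest yaw 26°, so they agree. Now the grasp.

```bash
python3 -m creep '[{"slide":[-0.22,-0.27,2.5],"angular":[0,0,0],"claw":1},{"slide":[-0.22,-0.27,2.5],"angular":[0,0,0],"claw":1},{"slide":[-0.22,-0.27,2.5],"angular":[0,0,0],"claw":1},{"slide":[-0.22,-0.27,2.5],"angular":[0,0,0],"claw":1},{"slide":[0,0,2.4],"angular":[0,0,0],"claw":1},{"slide":[0,0,0],"angular":[0,0,0],"claw":1},{"slide":[0,0,0],"angular":[0,0,0],"claw":1}]' 60
python3 -m creep '[{"slide":[0,0,0],"angular":[0,0,0],"claw":-1},{"slide":[0,0,0],"angular":[0,0,0],"claw":-1},{"slide":[0,0,0],"angular":[0,0,0],"claw":-1},{"slide":[0,0,0],"angular":[0,0,0],"claw":-1},{"slide":[0,0,0],"angular":[0,0,0],"claw":-1},{"slide":[0,0,0],"angular":[0,0,0],"claw":-1},{"slide":[0,0,0],"angular":[0,0,0],"claw":-1},{"slide":[0,0,0],"angular":[0,0,0],"claw":-1},{"slide":[0,0,0],"angular":[0,0,0],"claw":-1},{"slide":[0,0,0],"angular":[0,0,0],"claw":-1}]' 60
```

```text
t: 3.27
tcp_pos: [0.5468, -0.1485, 0.1265]
tool_rot: [0.072, 0.997, 0.001, -0.002]
force: [-0.0, 0.2, 0.2]
finger_gap: 1.0
gripper_force: 0.0
t: 4.1
tcp_pos: [0.5482, -0.1514, 0.1281]
tool_rot: [0.073, 0.997, -0.0, 0.001]
force: [-1.5, -0.7, 5.7]
finger_gap: 0.192
gripper_force: 58.3
```

```bash
python3 -m creep '[{"slide":[0,0,-1.5],"angular":[0,0,0],"claw":-1},{"slide":[0,0,-2],"angular":[0,0,0],"claw":-1},{"slide":[0,0,-2.5],"angular":[0,0,0],"claw":-1},{"slide":[0,0,-2.5],"angular":[0,0,0],"claw":-1},{"slide":[0,0,-2.5],"angular":[0,0,0],"claw":-1},{"slide":[0,0,0],"angular":[0,0,0],"claw":-1},{"slide":[0,0,0],"angular":[0,0,0],"claw":-1},{"slide":[0,0,0],"angular":[0,0,0],"claw":-1}]'
python3 - <<'E'
from h import *
s=manip.sense();p=s['tcp_pos'];M=R.from_quat(s['tool_rot']).as_matrix()
print(p,np.degrees(np.arctan2(M[1,0],M[0,0])),M[:,2])
d=np.array([.4350,.1786,p[2]])-p;print(M.T@d*100)
E
```

```text
t: 4.77
tcp_pos: [0.5471, -0.1509, 0.2364]
tool_rot: [0.073, 0.997, 0.0, -0.001]
force: [-0.3, 0.6, -1.1]
finger_gap: 0.192
gripper_force: 58.4
[ 0.54706394 -0.15090746  0.2364002 ] 171.63728723582534 [-1.75997485e-03  8.33985040e-04 -9.99998103e-01]
[15.87954097 30.97051628  0.0472034 ]
```

```bash
python3 -m creep '[{"slide":[0.9,1.8,0],"angular":[0,0,0],"claw":-1},{"slide":[1.4,2.7,0],"angular":[0,0,0],"claw":-1},{"slide":[1.4,2.7,0],"angular":[0,0,0],"claw":-1},{"slide":[1.4,2.7,0],"angular":[0,0,0],"claw":-1},{"slide":[1.4,2.7,0],"angular":[0,0,0],"claw":-1},{"slide":[1.4,2.7,0],"angular":[0,0,0],"claw":-1},{"slide":[1.4,2.7,0],"angular":[0,0,0],"claw":-1},{"slide":[1.4,2.7,0],"angular":[0,0,0],"claw":-1},{"slide":[1.4,2.7,0],"angular":[0,0,0],"claw":-1},{"slide":[1.4,2.7,0],"angular":[0,0,0],"claw":-1}]'
python3 -m creep '[{"slide":[1.4,2.7,0],"angular":[0,0,0],"claw":-1},{"slide":[1.0,2.2,1],"angular":[0,0,0],"claw":-1},{"slide":[0,0,2],"angular":[0,0,0],"claw":-1},{"slide":[0,0,2],"angular":[0,0,0],"claw":-1},{"slide":[0,0,0],"angular":[0,0,0],"claw":-1},{"slide":[0,0,0],"angular":[0,0,0],"claw":-1},{"slide":[0,0,0],"angular":[0,0,0],"claw":-1}]'
python3 - <<'E'
from h import *
s=manip.sense();print(s['tcp_pos'],s['tool_rot'])
grab('wrist','w3.png');c=Cam('w3.png');p=s['tcp_pos'];M=R.from_quat(s['tool_rot']).as_matrix()
print('pred tip',c.proj(p+M@[0,0,.1025]),'pocket',c.proj([.435,.1786,.06]))
grab('side','s3.png')
cv2.imwrite('pics/b.png',cv2.resize(c.im[40:290,140:380],None,fx=2.4,fy=2.4,interpolation=cv2.INTER_CUBIC))
E
```

```text
t: 5.6
tcp_pos: [0.4503, 0.1278, 0.2356]
tool_rot: [0.073, 0.997, -0.0, -0.002]
force: [1.1, -0.1, -0.8]
finger_gap: 0.198
gripper_force: 58.5
t: 6.18
tcp_pos: [0.4356, 0.1784, 0.1871]
tool_rot: [0.073, 0.997, -0.0, -0.0]
force: [0.4, 0.6, 0.1]
finger_gap: 0.196
gripper_force: 58.6
[0.43564098 0.17838735 0.18712404] [ 7.30704533e-02  9.97326648e-01 -1.31819159e-04 -4.97684623e-04]
pred tip [257.3415247  190.81139425] pocket [257.55269113 183.60193468]
```

View pics/b.png

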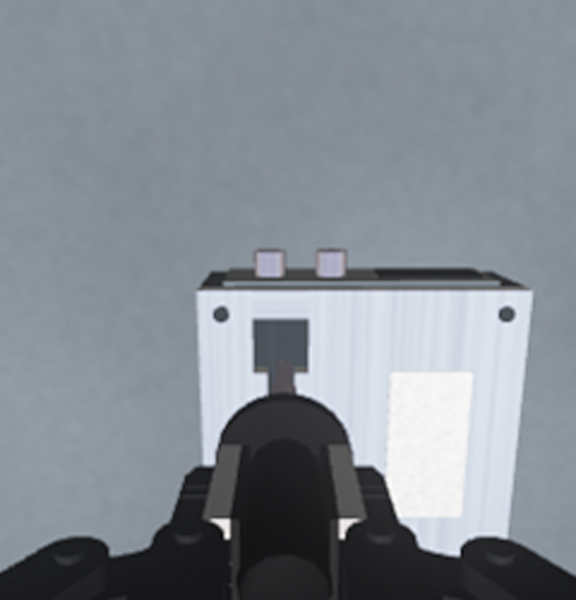

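The crop shows the pocket at (253–309, 319–373), with its centre matching the prediction within 1 px. The pin comes out below the collar, centred at column ~283 with its tip near row 362. I'll check the tip's row numerically and against the side view.

Run:
```python
from h import *
c=Cam('w3.png');print(c.im[170:206:2,248:268,1])
s=Cam('s3.png');t=manip.sense()['tcp_pos'];tip=t-[0,0,.1025];print(s.proj(tip),s.proj(tip+[0,0,.03]),s.proj([.435,.1786,.06]))
u,v=s.proj(tip).astype(int)
cv2.imwrite('pics/d.png',cv2.resize(s.im[v-50:v+35,u-50:u+60],None,fx=6,fy=6,interpolation=cv2.INTER_CUBIC));print(u-50,v-50)
```

```text
[[216 216 216 216 216 216 216 216 216 215 216 216 216 216 216 216 216 217
  216 216]
 [185 186 185 185 186 186 186 186 186 185 185 185 185 185 185 185 185 185
  185 185]
 [ 78  78  77  78  80  81  80  78  79  81  79  78  80  80  81  80  80  80
   79  77]
 [ 82  82  81  83  84  86  84  83  83  84  84  83  83  85  84  84  83  83
   83  80]
 [ 82  82  82  82  85  86  85  83  83  84  84  83  84  85  84  85  85  85
   83  82]
 [ 84  82  82  83  85  86  85  83  83  82  83  83  84  84  85  84  84  85
   84  81]
 [ 83  82  82  82  85  86  85  84  83  83  82  84  84  86  85  85  85  85
   83  81]
 [ 84  83  81  82  85  86  85  84  82  83  83  83  85  85  85  84  84  86
   83  81]
 [ 84  83  81  82  85  86  86  84  83  83  82  84  84  86  84  85  85  86
   83  80]
 [ 83  83  82  83  85  87  85  83  83  84  83  83  85  85  85  84  84  86
   83  80]
 [ 84  83  82  83  85  86  85  84  86  88  82  83  84  85  85  84  85  85
   83  79]
 [ 88  89  88  86  84  87  86  82  80  82  81  82  82  84  87  90  89  91
   89  84]
 [ 98  98  99  92  82  86  85  83  81  82  82  82  82  82  92 101  99  99
   97  94]
 [216 218 209 156  77  84  85  81  81  81  81  82  82  79 135 205 219 217
  216 215]
 [223 225 217 163  76  84  85  82  81  81  81  82  82  79 140 212 224 223
  222 222]
 [222 224 217 163  76  81  80  81  80  81  80  84  83  80 125 200 226 222
  222 221]
 [222 224 217 164  76  81  80  82  82  82  83  84  86  84  77 161 230 224
  222 223]
 [230 214 171 129  51  48  49  47  44  44  42  42  48  53  48  84 142 161
  178 215]]
[190.22698055 171.47572856] [188.97708657 163.88324899] [190.82402072 177.76643545]
140 121
```

View pics/d.png

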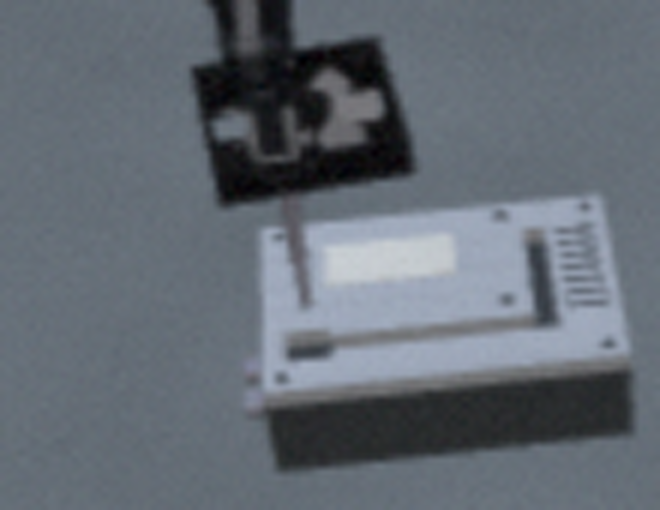

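Side view: tip at (190.8,171.8), pocket at (191.3,178.2). Both are shifted equally from their predictions, so the tip is over the pocket. Now I'll lower it.

```bash
python3 -m creep '[{"slide":[0,0,0.8],"angular":[0,0,0],"claw":-1},{"slide":[0,0,0.8],"angular":[0,0,0],"claw":-1},{"slide":[0,0,0.5],"angular":[0,0,0],"claw":-1},{"slide":[0,0,0.4],"angular":[0,0,0],"claw":-1},{"slide":[0,0,0.3],"angular":[0,0,0],"claw":-1},{"slide":[0,0,0.2],"angular":[0,0,0],"claw":-1},{"slide":[0,0,0.1],"angular":[0,0,0],"claw":-1},{"slide":[0,0,0],"angular":[0,0,0],"claw":-1},{"slide":[0,0,0],"angular":[0,0,0],"claw":-1},{"slide":[0,0,0],"angular":[0,0,0],"claw":-1}]'
python3 - <<'E'
from h import *
s=manip.sense();p=s['tcp_pos'];M=R.from_quat(s['tool_rot']).as_matrix()
print(p,s['force'],M[:,2],np.degrees(np.arctan2(M[1,0],M[0,0])))
for q in((.5600,.1590),(.5711,.2332)):print(M.T@(np.array([*q,p[2]])-p)*100)
grab('wrist','w4.png');c=Cam('w4.png');print(c.proj(p+M@[0,0,.1025]),c.proj([.435,.1786,.06]))
E
```

```text
t: 7.12
tcp_pos: [0.4358, 0.1787, 0.1565]
tool_rot: [0.073, 0.997, 0.0, 0.0]
force: [-0.4, -0.5, -1.2]
finger_gap: 0.194
gripper_force: 58.6
[0.43580209 0.17867449 0.15651649] [-0.38203984 -0.47889837 -1.22895701] [ 5.76194726e-04  8.60750656e-05 -9.99999830e-01] 171.64929445262052
[-1.25738468e+01 -1.42841631e-01  6.98686997e-03]
[-1.25944578e+01  7.35969618e+00  8.26512310e-03]
[257.34127523 190.8109167 ] [257.10115127 191.75447821]
```

Force is near zero and the tip is about 6 mm down. Starting the draw at about 4 cm/s.

```bash
python3 -m creep '[{"slide":[-0.2,0,0],"angular":[0,0,0],"claw":-1},{"slide":[-0.3,0,0],"angular":[0,0,0],"claw":-1},{"slide":[-0.35,0,0],"angular":[0,0,0],"claw":-1},{"slide":[-0.35,0,0],"angular":[0,0,0],"claw":-1},{"slide":[-0.35,0,0],"angular":[0,0,0],"claw":-1},{"slide":[-0.35,-0.01,0],"angular":[0,0,0],"claw":-1},{"slide":[-0.35,-0.01,0],"angular":[0,0,0],"claw":-1},{"slide":[-0.35,-0.01,0],"angular":[0,0,0],"claw":-1},{"slide":[-0.35,-0.01,0],"angular":[0,0,0],"claw":-1},{"slide":[-0.3,-0.01,0],"angular":[0,0,0],"claw":-1}]'
cat > g.py <<'E'
from h import *
s=manip.sense();p=s['tcp_pos'];M=R.from_quat(s['tool_rot']).as_matrix()
print(p,s['force'],M[:,2])
for q in((.5600,.1590),(.5711,.2332)):print(M.T@(np.array([*q,p[2]])-p)*100)
E
python3 g.py
```

```text
t: 8.0
tcp_pos: [0.4681, 0.1733, 0.1563]
tool_rot: [0.073, 0.997, 0.0, 0.0]
force: [0.9, 0.2, -1.6]
finger_gap: 0.189
gripper_force: 58.6
[0.46814405 0.17332165 0.1562912 ] [ 0.8707501   0.21080971 -1.55301074] [ 1.28012229e-04 -7.29316396e-06 -9.99999992e-01]
[-9.29621147e+00 -8.18220700e-02  1.18631345e-03]
[-9.31592066e+00  7.42071827e+00  1.27429175e-03]
```

```bash
python3 -m creep '[{"slide":[-0.35,-0.01,0],"angular":[0,0,0],"claw":-1},{"slide":[-0.35,-0.01,0],"angular":[0,0,0],"claw":-1},{"slide":[-0.35,0,0],"angular":[0,0,0],"claw":-1},{"slide":[-0.35,0,0],"angular":[0,0,0],"claw":-1},{"slide":[-0.35,0,0],"angular":[0,0,0],"claw":-1},{"slide":[-0.35,-0.01,0],"angular":[0,0,0],"claw":-1},{"slide":[-0.35,0,0],"angular":[0,0,0],"claw":-1},{"slide":[-0.35,0,0],"angular":[0,0,0],"claw":-1},{"slide":[-0.35,-0.01,0],"angular":[0,0,0],"claw":-1},{"slide":[-0.35,0,0],"angular":[0,0,0],"claw":-1}]' && python3 g.py
```

```text
t: 8.83
tcp_pos: [0.5026, 0.1678, 0.1563]
tool_rot: [0.073, 0.997, -0.0, -0.0]
force: [0.3, -0.4, -0.1]
finger_gap: 0.197
gripper_force: 58.6
[0.50257218 0.16784992 0.15628616] [ 0.27912709 -0.39991083 -0.08584509] [-8.27665509e-05 -1.97968431e-05 -9.99999996e-01]
[-5.81042734e+00 -4.11555721e-02 -4.57790251e-04]
[-5.83049843e+00  7.46138380e+00 -6.96553698e-04]
```

```bash
python3 -m creep '[{"slide":[-0.35,-0.01,0],"angular":[0,0,0],"claw":-1},{"slide":[-0.35,0,0],"angular":[0,0,0],"claw":-1},{"slide":[-0.35,0,0],"angular":[0,0,0],"claw":-1},{"slide":[-0.35,-0.01,0],"angular":[0,0,0],"claw":-1},{"slide":[-0.35,0,0],"angular":[0,0,0],"claw":-1},{"slide":[-0.35,0,0],"angular":[0,0,0],"claw":-1},{"slide":[-0.35,-0.01,0],"angular":[0,0,0],"claw":-1},{"slide":[-0.35,0,0],"angular":[0,0,0],"claw":-1},{"slide":[-0.35,0,0],"angular":[0,0,0],"claw":-1},{"slide":[-0.35,-0.01,0],"angular":[0,0,0],"claw":-1}]' && python3 -m creep '[{"slide":[-0.35,0,0],"angular":[0,0,0],"claw":-1},{"slide":[-0.35,0,0],"angular":[0,0,0],"claw":-1},{"slide":[-0.35,0,0],"angular":[0,0,0],"claw":-1},{"slide":[-0.35,0,0],"angular":[0,0,0],"claw":-1},{"slide":[-0.35,0,0],"angular":[0,0,0],"claw":-1},{"slide":[-0.35,0,0],"angular":[0,0,0],"claw":-1},{"slide":[-0.2,0,0],"angular":[0,0,0],"claw":-1},{"slide":[0,0,0],"angular":[0,0,0],"claw":-1},{"slide":[0,0,0],"angular":[0,0,0],"claw":-1}]' && python3 g.py
python3 - <<'E'
from h import *
grab('side','s5.png');s=Cam('s5.png');p=manip.sense()['tcp_pos']
u,v=s.proj(p-[0,0,.1025]).astype(int);print(u-40,v-40,s.proj(p-[0,0,.1025]))
cv2.imwrite('pics/e.png',cv2.resize(s.im[v-40:v+40,u-60:u+40],None,fx=6,fy=6,interpolation=cv2.INTER_CUBIC))
E
```

```text
t: 9.67
tcp_pos: [0.5372, 0.1624, 0.1563]
tool_rot: [0.073, 0.997, -0.0, 0.0]
force: [0.2, 0.7, -0.4]
finger_gap: 0.193
gripper_force: 58.6
t: 10.42
tcp_pos: [0.5596, 0.1591, 0.1563]
tool_rot: [0.073, 0.997, -0.0, -0.0]
force: [-0.1, 0.3, -1.5]
finger_gap: 0.192
gripper_force: 58.6
[0.55957418 0.15907548 0.15626921] [-0.08927297  0.29586036 -1.51035632] [-2.24303412e-04  4.05520366e-06 -9.99999975e-01]
[-4.32273011e-02 -1.27784545e-03 -9.58196764e-06]
[-6.27454623e-02  7.50126299e+00 -2.28469144e-04]
190 135 [230.73307607 175.36355594]
```

View pics/e.png

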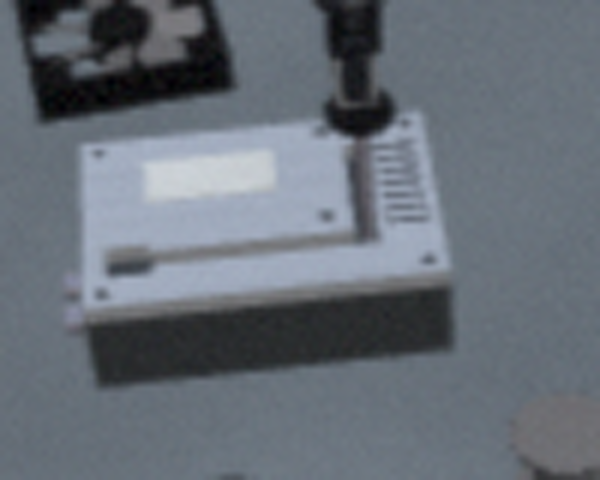

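The picture shows the pin running down into the seam's corner at crop (368,238). Now the short leg.

```bash
python3 -m creep '[{"slide":[-0.02,0.2,0],"angular":[0,0,0],"claw":-1},{"slide":[-0.02,0.3,0],"angular":[0,0,0],"claw":-1},{"slide":[0,0.35,0],"angular":[0,0,0],"claw":-1},{"slide":[0,0.35,0],"angular":[0,0,0],"claw":-1},{"slide":[0,0.35,0],"angular":[0,0,0],"claw":-1},{"slide":[0,0.35,0],"angular":[0,0,0],"claw":-1},{"slide":[0,0.35,0],"angular":[0,0,0],"claw":-1},{"slide":[0,0.35,0],"angular":[0,0,0],"claw":-1},{"slide":[0,0.35,0],"angular":[0,0,0],"claw":-1},{"slide":[0,0.35,0],"angular":[0,0,0],"claw":-1}]' && python3 g.py
```

```text
t: 11.3
tcp_pos: [0.5648, 0.1921, 0.1563]
tool_rot: [0.073, 0.997, -0.0, -0.0]
force: [0.3, -0.2, -0.5]
finger_gap: 0.194
gripper_force: 58.6
[0.56480757 0.19208586 0.15629247] [ 0.29324274 -0.15074597 -0.4785527 ] [-2.82766568e-05 -1.26372798e-05 -1.00000000e+00]
[-4.78469478e-03 -3.34332854e+00  5.54057335e-05]
[-2.55467912e-02  4.15920896e+00 -6.97499716e-05]
```

```bash
python3 -m creep '[{"slide":[0,0.35,0],"angular":[0,0,0],"claw":-1},{"slide":[-0.01,0.35,0],"angular":[0,0,0],"claw":-1},{"slide":[0,0.35,0],"angular":[0,0,0],"claw":-1},{"slide":[0,0.35,0],"angular":[0,0,0],"claw":-1},{"slide":[0,0.35,0],"angular":[0,0,0],"claw":-1},{"slide":[-0.01,0.35,0],"angular":[0,0,0],"claw":-1},{"slide":[0,0.35,0],"angular":[0,0,0],"claw":-1},{"slide":[0,0.35,0],"angular":[0,0,0],"claw":-1},{"slide":[0,0.35,0],"angular":[0,0,0],"claw":-1},{"slide":[0,0.35,0],"angular":[0,0,0],"claw":-1}]' && python3 -m creep '[{"slide":[0,0.35,0],"angular":[0,0,0],"claw":-1},{"slide":[0,0.25,0],"angular":[0,0,0],"claw":-1},{"slide":[0,0,0],"angular":[0,0,0],"claw":-1},{"slide":[0,0,0],"angular":[0,0,0],"claw":-1}]' && python3 g.py
```

```text
t: 12.13
tcp_pos: [0.5701, 0.2266, 0.1563]
tool_rot: [0.073, 0.997, -0.0, -0.0]
force: [-0.7, -0.5, -1.1]
finger_gap: 0.193
gripper_force: 58.6
t: 12.47
tcp_pos: [0.5709, 0.2324, 0.1563]
tool_rot: [0.073, 0.997, -0.0, -0.0]
force: [-0.2, -0.8, -0.5]
finger_gap: 0.194
gripper_force: 58.6
[0.57088619 0.23235118 0.1562777 ] [-0.24265483 -0.81765345 -0.51866329] [-6.26765389e-05 -1.32074884e-04 -9.99999989e-01]
[ 1.40768669e-02 -7.41544714e+00  1.03701582e-03]
[-8.85330565e-03  8.70839726e-02 -1.25507757e-05]
```

```bash
python3 -m creep '[{"slide":[0,0,-0.4],"angular":[0,0,0],"claw":-1},{"slide":[0,0,-0.6],"angular":[0,0,0],"claw":-1},{"slide":[0,0,-1],"angular":[0,0,0],"claw":-1},{"slide":[0,0,-2],"angular":[0,0,0],"claw":-1},{"slide":[0,0,-2.6],"angular":[0,0,0],"claw":-1},{"slide":[0,0,-2.6],"angular":[0,0,0],"claw":-1},{"slide":[-0.2,-1.5,0],"angular":[0,0,0],"claw":-1},{"slide":[-0.25,-2.7,0],"angular":[0,0,0],"claw":-1},{"slide":[-0.25,-2.7,0],"angular":[0,0,0],"claw":-1},{"slide":[-0.25,-2.7,0],"angular":[0,0,0],"claw":-1}]' && python3 -m creep '[{"slide":[-0.25,-2.7,0],"angular":[0,0,0],"claw":-1},{"slide":[-0.25,-2.7,0],"angular":[0,0,0],"claw":-1},{"slide":[-0.25,-2.7,0],"angular":[0,0,0],"claw":-1},{"slide":[-0.25,-2.7,0],"angular":[0,0,0],"claw":-1},{"slide":[-0.25,-2.7,0],"angular":[0,0,0],"claw":-1},{"slide":[-0.25,-2.7,0],"angular":[0,0,0],"claw":-1},{"slide":[-0.25,-2.7,0],"angular":[0,0,0],"claw":-1},{"slide":[-0.25,-2.7,0],"angular":[0,0,0],"claw":-1},{"slide":[-0.25,-2.7,0],"angular":[0,0,0],"claw":-1},{"slide":[-0.2,-2.0,0],"angular":[0,0,0],"claw":-1}]' && python3 -m creep '[{"slide":[0,0,0],"angular":[0,0,0],"claw":-1},{"slide":[0,0,0],"angular":[0,0,0],"claw":-1},{"slide":[0,0,0],"angular":[0,0,0],"claw":-1}]'
python3 - <<'E'
from h import *
s=manip.sense();p=s['tcp_pos'];M=R.from_quat(s['tool_rot']).as_matrix();print(p,M[:,2],M.T@(np.array([.5484,-.151,p[2]])-p)*100)
E
```

```text
t: 13.3
tcp_pos: [0.566, 0.1346, 0.249]
tool_rot: [0.072, 0.997, -0.0, 0.0]
force: [-0.1, -0.0, -0.7]
finger_gap: 0.197
gripper_force: 58.6
t: 14.13
tcp_pos: [0.5518, -0.1306, 0.2488]
tool_rot: [0.074, 0.997, -0.001, 0.0]
force: [-0.9, -0.2, -0.0]
finger_gap: 0.194
gripper_force: 58.6
t: 14.38
tcp_pos: [0.5519, -0.1276, 0.2484]
tool_rot: [0.073, 0.997, 0.0, -0.0]
force: [0.1, -0.1, -0.8]
finger_gap: 0.195
gripper_force: 58.6
[ 0.55192137 -0.12759637  0.24844628] [-3.15437909e-04  6.80130988e-04 -9.99999719e-01] [ 6.99900473e-03 -2.36669532e+00 -1.48067582e-03]
```

```bash
python3 -m creep '[{"slide":[0,-1.2,0],"angular":[0,0,0],"claw":-1},{"slide":[0,-1.17,0],"angular":[0,0,0],"claw":-1},{"slide":[0,0,0],"angular":[0,0,0],"claw":-1},{"slide":[0,0,0.8],"angular":[0,0,0],"claw":-1},{"slide":[0,0,1],"angular":[0,0,0],"claw":-1},{"slide":[0,0,1],"angular":[0,0,0],"claw":-1},{"slide":[0,0,1],"angular":[0,0,0],"claw":-1},{"slide":[0,0,1],"angular":[0,0,0],"claw":-1},{"slide":[0,0,0],"angular":[0,0,0],"claw":-1}]' && python3 -m creep '[{"slide":[0,0,1.5],"angular":[0,0,0],"claw":-1},{"slide":[0,0,1.5],"angular":[0,0,0],"claw":-1},{"slide":[0,0,1.5],"angular":[0,0,0],"claw":-1},{"slide":[0,0,1.2],"angular":[0,0,0],"claw":-1},{"slide":[0,0,0.8],"angular":[0,0,0],"claw":-1},{"slide":[0,0,0.4],"angular":[0,0,0],"claw":-1},{"slide":[0,0,0.1],"angular":[0,0,0],"claw":-1},{"slide":[0,0,0],"angular":[0,0,0],"claw":-1},{"slide":[0,0,0],"angular":[0,0,0],"claw":-1}]'
```

```text
t: 15.13
tcp_pos: [0.5473, -0.1503, 0.1973]
tool_rot: [0.073, 0.997, 0.001, -0.003]
force: [-0.6, -0.6, -1.1]
finger_gap: 0.193
gripper_force: 58.7
t: 15.88
tcp_pos: [0.5495, -0.1516, 0.1309]
tool_rot: [0.073, 0.997, -0.0, 0.001]
force: [-0.1, -0.5, -1.2]
finger_gap: 0.201
gripper_force: 58.7
```

```bash
python3 -m creep '[{"slide":[0,0,0.1],"angular":[0,0,0],"claw":-1},{"slide":[0,0,0.1],"angular":[0,0,0],"claw":-1},{"slide":[0,0,0],"angular":[0,0,0],"claw":-1},{"slide":[0,0,0],"angular":[0,0,0],"claw":-1}]'; python3 -m creep '[{"slide":[0,0,0.05],"angular":[0,0,0],"claw":-1},{"slide":[0,0,0],"angular":[0,0,0],"claw":-1},{"slide":[0,0,0],"angular":[0,0,0],"claw":-1}]'
```

```text
t: 16.22
tcp_pos: [0.549, -0.1514, 0.1285]
tool_rot: [0.073, 0.997, -0.0, 0.0]
force: [0.6, -0.3, -0.5]
finger_gap: 0.192
gripper_force: 58.7
t: 16.47
tcp_pos: [0.5491, -0.1514, 0.1281]
tool_rot: [0.073, 0.997, -0.0, 0.0]
force: [-0.2, 1.1, 1.8]
finger_gap: 0.192
gripper_force: 59.0
```

Light contact on the seat. Easing the grip, then opening.

```bash
python3 -m creep '[{"slide":[0,0,0],"angular":[0,0,0],"claw":-1},{"slide":[0,0,0],"angular":[0,0,0],"claw":-1},{"slide":[0,0,0],"angular":[0,0,0],"claw":-0.58},{"slide":[0,0,0],"angular":[0,0,0],"claw":-0.5},{"slide":[0,0,0],"angular":[0,0,0],"claw":-0.3},{"slide":[0,0,0],"angular":[0,0,0],"claw":0.2},{"slide":[0,0,0],"angular":[0,0,0],"claw":0.8},{"slide":[0,0,0],"angular":[0,0,0],"claw":1},{"slide":[0,0,0],"angular":[0,0,0],"claw":1},{"slide":[0,0,0],"angular":[0,0,0],"claw":1}]' 20 && python3 -m creep '[{"slide":[0,0,0],"angular":[0,0,0],"claw":1},{"slide":[0,0,0],"angular":[0,0,0],"claw":1},{"slide":[0,0,-1],"angular":[0,0,0],"claw":1},{"slide":[0,0,-2],"angular":[0,0,0],"claw":1},{"slide":[0,0,-2.5],"angular":[0,0,0],"claw":1},{"slide":[0,0,-3],"angular":[0,0,0],"claw":1},{"slide":[0,0,-3.5],"angular":[0,0,0],"claw":1},{"slide":[0,0,0],"angular":[0,0,0],"claw":1},{"slide":[0,0,0],"angular":[0,0,0],"claw":1},{"slide":[0,0,0],"angular":[0,0,0],"claw":1}]'
python3 - <<'E'
from h import *
grab('wrist','w6.png');grab('side','s6.png')
w=Cam('w6.png').im;s=Cam('s6.png').im
a=cv2.resize(w[130:250,190:310],(480,480),interpolation=cv2.INTER_CUBIC);b=cv2.resize(s[200:280,220:290],(315,360),interpolation=cv2.INTER_CUBIC)
o=np.zeros((480,800,3),np.uint8);o[:,:480]=a;o[:360,480:795]=b;cv2.imwrite('pics/f.png',o)
E
```

```text
t: 17.3
tcp_pos: [0.5489, -0.1514, 0.1278]
tool_rot: [0.073, 0.997, 0.0, -0.0]
force: [0.5, 0.0, -0.1]
finger_gap: 1.0
gripper_force: 0.0
t: 18.13
tcp_pos: [0.5485, -0.1511, 0.2481]
tool_rot: [0.073, 0.997, 0.0, -0.0]
force: [-0.8, 0.6, -0.3]
finger_gap: 1.0
gripper_force: 0.0
```

View pics/f.png

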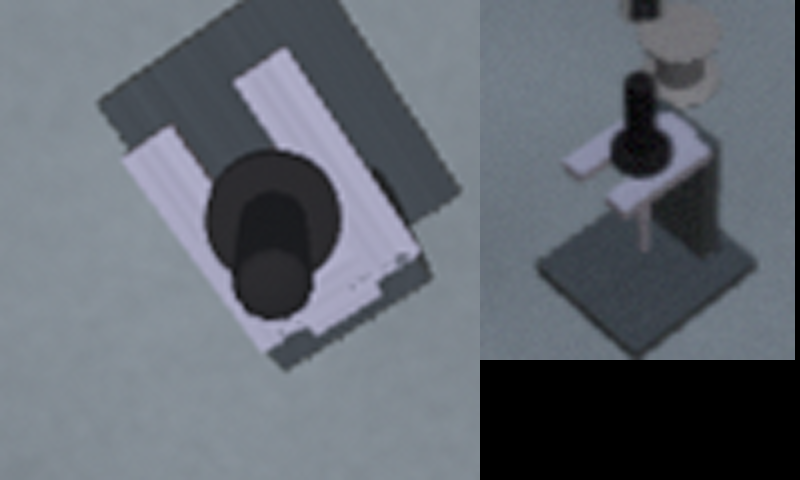

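The feeler hangs upright. Its collar sits on the prongs at crop (272,215), centred in the slot, and the gripper is clear of it.

```bash
python3 -m creep '[{"slide":[0,0,0],"angular":[0,0,0],"claw":1},{"slide":[0,0,0],"angular":[0,0,0],"claw":1},{"slide":[0,0,0],"angular":[0,0,0],"claw":1},{"slide":[0,0,0],"angular":[0,0,0],"claw":1}]' && python3 -c "
from station import ticket
print(ticket.sign_off())"
```

```text
t: 18.57
tcp_pos: [0.5488, -0.1513, 0.2471]
tool_rot: [0.073, 0.997, 0.0, -0.001]
force: [-0.2, 0.1, -0.5]
finger_gap: 0.996
gripper_force: 0.0
the job is handed in; nothing more can be done
None
```

I drew the feeler along the whole seam from the pocket to the closed end, about 6 mm down at about 4 cm/s with negligible measured force, hung it back upright in its rest and released it, and handed the job in at about 18.6 s; sign-off returned no verdict.

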